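# Find the unlocked access plate and push it open

### The arm

A 6-joint arm with a two-finger parallel gripper is mounted at the origin on a cart in front of the work surface, level with it; the furniture and walls round the work are solid. World frame = base frame: x ahead of the robot, y to its left, z up, the work surface at z = 0. Lengths are in mm, angles in rad, forces in N, time in s.
With the tool pointing down it reaches from about 375 to 900 mm from the base axis. Payload 3.1 kg.
Tool frame: the origin (TCP) lies midway between the tips of the shut fingers; the grasp point (between the pads) lies 19 mm behind it; x points along the fingers, y is the direction in which the jaws open and shut, and the axes are right-handed (so a half turn about x gives the same grasp; the last joint's range is limited). The gripper opens to 85 mm and grips with 20 to 120 N. Pads are 22 mm wide; open, the fingers measure 114 mm over their backs; the gripper's body (76 mm by 85 mm) begins 54 mm behind the grasp point. The pads swing forward as they close: fully open they stand 13 mm farther back than shut.
Start: joints at [1.141, 0.527, 1.433, -0, 1.181, -0.178], TCP at [155.071, 605.433, 199.21] pointing down, gripper open.
Joint ranges: [-3.08, 3.08], [-0.75, 2.2], [0.22, 2.44], [-1.43, 4.57], [0, 2.65], [-2.85, 2.85]. Speed limits (rad/s): [2.79, 2.79, 3.14, 3.14, 3.14, 3.14].

### API

Orientations are given as [roll, pitch, yaw] about the fixed x, y, z axes, in that order (R = Rz(yaw) Ry(pitch) Rx(roll)).
In Python, from rig import manip, read_camera gives the robot as it stands.
- The arm moves only by the tool drive_tool, never from a script. Its argument "increments" is text: rows parted by semicolons, each of 6 numbers parted by spaces: the shift along the tool's x, y, z each as a share of 0.12 m, from -1 to 1, then the turn, a rotation vector about the tool's x, y, z each as a share of 2 rad, from -1 to 1. A call has 1 to 8 rows; each row shifts and turns the commanded pose from where the row before left it, along the tool's axes as they then stand; what a row does not reach is not made up. A row lasts 1/8 s, in which the tool goes at most 62.5 mm and 10.7 degrees, less where a joint would pass 70% of its speed; a pose out of reach is approached as far as the arm can. A call with a number of a shift or a turn outside -1 to 1 is refused whole. A call with a gripper value outside its range is refused whole. "fingers" is the opening, from 0 (shut) to 1 (fully open), set as the call begins (left out, the last holds). The fingers move at their own pace and stop on an object; the grip force is fixed at half the most. Time passes only in rows, so rows that do not move let the fingers close. It gives the time, the measured TCP pose, the force and the opening at its end, in the units of the state.
- manip.get_state(): the state, without advancing time (a new reading comes with each control period).
- read_camera(name): name is "scene" or "top"; returns a dict with "pixels" (384x512x3 uint8, red, green, blue), "fx", "fy", "cx", "cy" (pixels), "k1" (the pictures are not rectified: a ray, as slopes to the right and down, at radius r is drawn at 1 + k1 r^2 times it, then the intrinsics apply), "R" (3x3) and "t" (3): a world point X has camera coordinates R X + t. Camera axes: x right, y down, z forward; pixel columns grow to the right and rows downward; lengths in mm; the calibration is good to about 2 mm. A picture is of the moment at which its call begins. There is no depth.
- manip.job_done(): hands the job in, once; it reports no verdict.
The state is a dict: "clock": time; "joint_positions": joint angles; "dq": joint speeds; "joint_torque": joint torques, N m; "position": TCP position; "ee_rot": TCP orientation; "wrist_force": force on the tool from outside, world axes, zero at the start; "torque": the same for the moment, N m; "finger_gap": finger opening in mm.
Only numpy, scipy, OpenCV 4.12 (cv2) and the standard library are available. Lean on these libraries where they do the work, as an engineer would, in place of code of your own. Each camera call takes 0.05 s, during which the arm holds its last target.

### The job

Three of the four identical access plates on the grey service box are locked from below and one is free: without forcing any, press the round mark at the near end of one plate after another until you find the one that rocks. Press that one down so that its far end tips up, then push the raised far edge over towards the robot until the plate stands about upright, open by itself. Only touch and push, with the fingertips or the outside of the fingers; leave the other plates closed and the small things around the box where they are.

Things in the scene. Friction and masses are not known exactly. Their poses are not given: they have to be found in the camera images.
- service_box: Grey box fixed to the worktop, 130 (x) x 346 (y) x 85 mm high; rim at z = 85 mm. Four identical aluminium plates lie in its top in a row along y, 80 mm apart: plate 1 at y = +120 mm (left) to plate 4 at -120 mm. Origin: on the worktop, below the middle of the plates' pivot line; x points away from the robot (yaw within 0.2 rad). Near face at x = -62 mm, far face at +68 mm.
- plate_1 (a joint): Tilt of plate 1, rad: 0 closed and flush, grows as the near end sinks and the far end rises, stop at 1.75. Plate 106 (x) x 70 (y) x 5 mm, top at z = 84 mm, on a pivot rod along the box's y at x = 0, z = 81.5 mm. If free, it rocks under about 3 N on its mark and stays at any angle it is left at; if locked, it yields under 2 mm. Three are locked; which one is free varies and cannot be seen.
- press_1 (a point): Centre of the round press mark (24 mm across, flat) on top of plate 1, 34 mm to the near side of the pivot, 16 mm from the near edge; moves with the plate. Below it the box is hollow for over 40 mm.
- far_edge_1 (a point): Middle of the far edge of plate 1, half-way through its thickness, 56 mm from the pivot; it moves with the plate.
- plate_2 (a joint): Tilt of plate 2, rad: 0 closed and flush, grows as the near end sinks and the far end rises, stop at 1.75. Plate 106 (x) x 70 (y) x 5 mm, top at z = 84 mm, on a pivot rod along the box's y at x = 0, z = 81.5 mm. If free, it rocks under about 3 N on its mark and stays at any angle it is left at; if locked, it yields under 2 mm. Three are locked; which one is free varies and cannot be seen.
- press_2 (a point): Centre of the round press mark (24 mm across, flat) on top of plate 2, 34 mm to the near side of the pivot, 16 mm from the near edge; moves with the plate. Below it the box is hollow for over 40 mm.
- far_edge_2 (a point): Middle of the far edge of plate 2, half-way through its thickness, 56 mm from the pivot; it moves with the plate.
- plate_3 (a joint): Tilt of plate 3, rad: 0 closed and flush, grows as the near end sinks and the far end rises, stop at 1.75. Plate 106 (x) x 70 (y) x 5 mm, top at z = 84 mm, on a pivot rod along the box's y at x = 0, z = 81.5 mm. If free, it rocks under about 3 N on its mark and stays at any angle it is left at; if locked, it yields under 2 mm. Three are locked; which one is free varies and cannot be seen.
- press_3 (a point): Centre of the round press mark (24 mm across, flat) on top of plate 3, 34 mm to the near side of the pivot, 16 mm from the near edge; moves with the plate. Below it the box is hollow for over 40 mm.
- far_edge_3 (a point): Middle of the far edge of plate 3, half-way through its thickness, 56 mm from the pivot; it moves with the plate.
- plate_4 (a joint): Tilt of plate 4, rad: 0 closed and flush, grows as the near end sinks and the far end rises, stop at 1.75. Plate 106 (x) x 70 (y) x 5 mm, top at z = 84 mm, on a pivot rod along the box's y at x = 0, z = 81.5 mm. If free, it rocks under about 3 N on its mark and stays at any angle it is left at; if locked, it yields under 2 mm. Three are locked; which one is free varies and cannot be seen.
- press_4 (a point): Centre of the round press mark (24 mm across, flat) on top of plate 4, 34 mm to the near side of the pivot, 16 mm from the near edge; moves with the plate. Below it the box is hollow for over 40 mm.
- far_edge_4 (a point): Middle of the far edge of plate 4, half-way through its thickness, 56 mm from the pivot; it moves with the plate.
- filter_cube: Bystander, loose: black filter cube, 45x34x43 mm, on the worktop behind the box. Origin under its centre.
- objective_case: Bystander, loose: round objective case with a black lid, 41 mm across, 58 mm high, standing behind the box. Origin under its centre.
- usb_stick: Bystander, loose: small USB stick, 20x61x10 mm, lying to the left of the box. Origin under its centre.
- coverslips: Bystander, loose: small pale square box of cover glasses, 36x36x22 mm, to the left of the box. Origin under its centre.

How it is judged:
By the outcome, as a careful person would: the job done as asked, in the order asked, and still so for the second after the job is handed in, with the robot touching nothing.
It also fails if it takes over 54 s, if anything falls off the work surface, if the arm or the gripper's body presses on something with over 40 N, if the wrist force passes 120 N, or if a joint passes its speed limit or range.

## Working session

There is one attempt and no reset: what is moved stays moved. The work goes in short steps, Python scripts to look and compute and a tool call to move; the robot and the scene stay as the last step left them, time stands still between calls to the robot, and variables do not carry over. Pictures are saved under pics/ and viewed, and the job is handed in when it is done.

Besides the shell and the picture viewer there is one more tool, called by a JSON object that holds its "name" and its "arguments", one argument or row to a line. drive_tool: Moves the arm, as the interface text tells. Its arguments: {"type":"object","properties":{"increments":{"type":"string"},"fingers":{"type":"number"}},"required":["increments"]}

```bash
mkdir -p pics; ls
python3 - <<'E'
from rig import manip, read_camera
import cv2
print(manip.get_state())
for n in("scene","top"):
    c=read_camera(n); cv2.imwrite(f"pics/{n}0.png",c["pixels"][:,:,::-1]); print({k:v for k,v in c.items() if k!="pixels"})
E
```

```text
pics
{'clock': 0.0, 'joint_positions': array([ 1.14149934e+00,  5.28487286e-01,  1.43392085e+00, -1.13635566e-05,
        1.18139649e+00, -1.78482998e-01]), 'dq': array([ 0.00133315, -0.00088709, -0.00039512, -0.00010823,  0.00020428,
        0.00075622]), 'joint_torque': array([-3.58295501e-04, -4.42351520e+01, -1.78021038e+01, -2.05556817e-04,
        8.51284247e-03,  5.39442283e-06]), 'position': array([154.74798332, 604.71724092, 198.21482774]), 'ee_rot': array([-1.74453099,  1.56858433, -1.99534065]), 'wrist_force': array([0.041472  , 0.96719768, 0.24382211]), 'torque': array([ 0.02283166, -0.0067766 , -0.00958795]), 'finger_gap': 85.39483823967271}
{'fx': 469.52660583592586, 'fy': 469.52660583592586, 'cx': 250.02330096343184, 'cy': 199.43572049364008, 'k1': -0.035077698602639845, 'R': array([[ 0.73488786, -0.67818357, -0.00262199],
       [-0.45613677, -0.49140684, -0.74192895],
       [ 0.50187556,  0.54643057, -0.67047338]]), 't': array([-446.68074985,  313.86002812,  938.75996405])}
{'fx': 429.2659440770639, 'fy': 429.2659440770639, 'cx': 255.34039030425848, 'cy': 191.52457440287114, 'k1': 0.05642115294661741, 'R': array([[ 0.02474859, -0.99964779,  0.00958159],
       [-0.98724244, -0.02594722, -0.15709588],
       [ 0.15728916, -0.00557145, -0.98753687]]), 't': array([-66.66436932, 572.9520961 , 920.32608516])}
```

View pics/scene0.png

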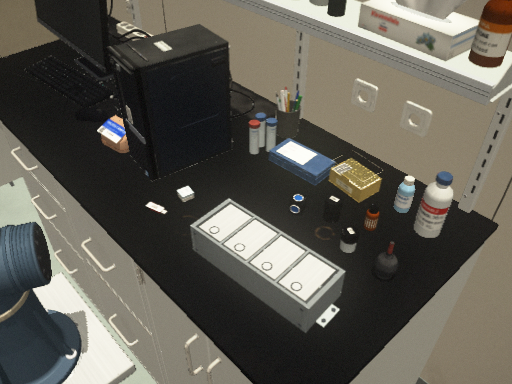

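View pics/top0.png

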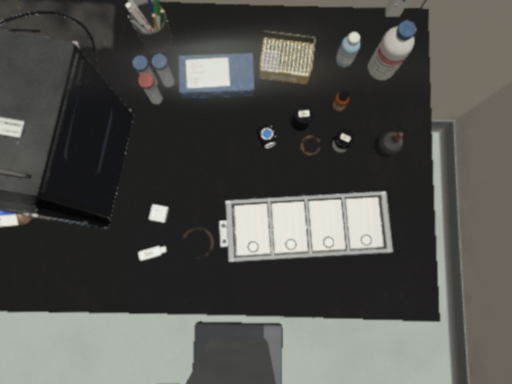

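The top view shows the box at about (227–391, 193–261) with press marks near (253,246), (291,244), (328,242) and (366,240). The USB stick and coverslips are to its left, and the cube and case are behind it.

```bash
cat > h.py <<'E'
import numpy as np, cv2
from rig import manip, read_camera
def cast(c,uv,z):
    uv=np.atleast_2d(np.array(uv,float))
    K=np.array([[c["fx"],0,c["cx"]],[0,c["fy"],c["cy"]],[0,0,1]])
    d=np.array([c["k1"],0,0,0,0])
    p=cv2.undistortPoints(uv[:,None],K,d)[:,0]
    R=np.array(c["R"]);t=np.array(c["t"]);o=-R.T@t
    r=np.c_[p,np.ones(len(p))]@R
    return o+r*((z-o[2])/r[:,2])[:,None]
def proj(c,X):
    K=np.array([[c["fx"],0,c["cx"]],[0,c["fy"],c["cy"]],[0,0,1]])
    return cv2.projectPoints(np.atleast_2d(np.array(X,float)),cv2.Rodrigues(np.array(c["R"]))[0],np.array(c["t"],float),K,np.array([c["k1"],0,0,0,0]))[0][:,0]
E
python3 - <<'E'
from h import *
for n in("top","scene"):
    c=read_camera(n); g=cv2.cvtColor(c["pixels"],cv2.COLOR_RGB2GRAY)
    m=(g>175).astype(np.uint8)
    # plates
    cs,hi=cv2.findContours(m,cv2.RETR_CCOMP,cv2.CHAIN_APPROX_NONE)
    for k,q in enumerate(cs):
        a=cv2.contourArea(q)
        if n=="top" and 600<a<5000:
            r=cv2.minAreaRect(q); w=cast(c,cv2.boxPoints(r),84)
            print(n,"plate",a,np.round(r[0]),np.round(w[:,:2]).tolist(),"ctr",np.round(cast(c,[r[0]],84),1))
    G=cv2.resize(g,None,fx=4,fy=4,interpolation=cv2.INTER_CUBIC)
    if n=="top": cr=G[4*185:4*270,4*215:4*400]; 
    else: cr=G[4*195:4*330,4*180:4*355]
    cv2.imwrite(f"pics/{n}_crop.png",cr)
E
```

```text
top plate 1706.0 [308. 356.] [[283.0, -115.0], [286.0, -215.0], [185.0, -214.0], [183.0, -117.0]] ctr [[ 233.7 -165.5   84. ]]
top plate 4854.5 [289. 227.] [[537.0, -5.0], [557.0, -238.0], [451.0, -243.0], [432.0, -15.0]] ctr [[ 493.5 -125.1   84. ]]
top plate 1550.0 [364. 223.] [[557.0, -245.0], [565.0, -318.0], [458.0, -324.0], [451.0, -252.0]] ctr [[ 507.2 -284.9   84. ]]
top plate 1157.5 [207.  72.] [[866.0, 114.0], [875.0, 18.0], [807.0, 12.0], [798.0, 107.0]] ctr [[836.3  62.8  84. ]]
```

Run:
```python
from h import *
c=read_camera("top"); g=cv2.cvtColor(c["pixels"],cv2.COLOR_RGB2GRAY)
P=[]
for s in [(253,246),(291,244),(328,242),(366,240)]:
    x,y=s; w=g[y-9:y+10,x-9:x+10].astype(float); d=np.clip(np.median(w)-15-w,0,None)
    Y,X=np.nonzero(d>15)
    rr=np.hypot(X-9,Y-9); k=rr<8.5
    e=cv2.fitEllipse(np.c_[X[k],Y[k]].astype(np.float32)[:,None])
    P.append([e[0][0]+x-9,e[0][1]+y-9]); print(e)
W=cast(c,P,84); print(np.round(P,1).tolist(),np.round(W,1)); print(np.diff(W,axis=0), np.linalg.norm(np.diff(W,axis=0),axis=1))
print(len(P))
```

```text
((8.646462440490723, 9.936529159545898), (9.988703727722168, 12.285112380981445), 176.2667694091797)
((8.49000358581543, 9.70750617980957), (9.935498237609863, 12.934226989746094), 173.1626739501953)
((9.168864250183105, 9.656314849853516), (9.786153793334961, 13.315756797790527), 170.95680236816406)
((8.989381790161133, 9.882635116577148), (9.937013626098633, 13.634053230285645), 174.24029541015625)
[[252.6, 246.9], [290.5, 244.7], [328.2, 242.7], [366.0, 240.9]] [[ 449.6  -49.1   84. ]
 [ 456.3 -129.    84. ]
 [ 462.8 -208.7   84. ]
 [ 468.7 -288.6   84. ]]
[[  6.72088785 -79.96758405   0.        ]
 [  6.44580389 -79.69992978   0.        ]
 [  5.95884955 -79.85822359   0.        ]] [80.24951608 79.96016005 80.08023328]
4
```

View pics/top_crop.png

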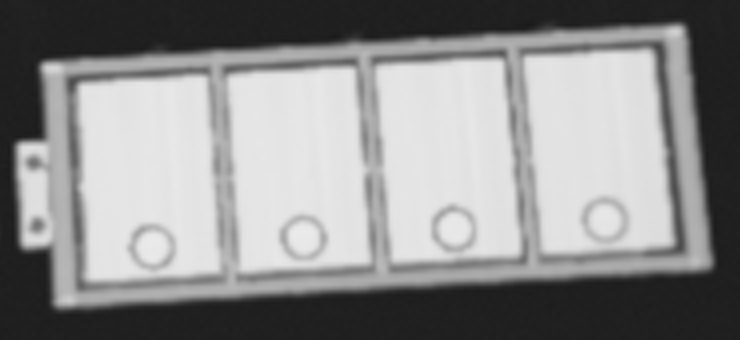

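View pics/scene_crop.png

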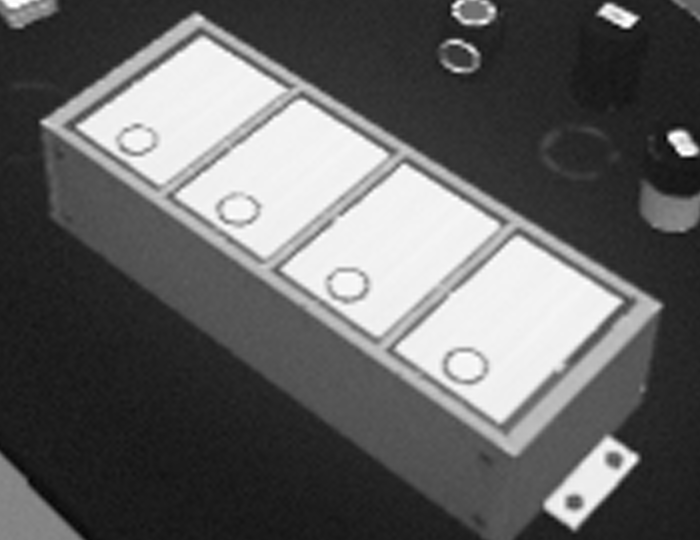

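```bash
cat >> h.py <<'E'
from scipy.spatial.transform import Rotation as Ro
YAW=0.080
BX=np.array([np.cos(YAW),np.sin(YAW),0]);BY=np.array([-np.sin(YAW),np.cos(YAW),0]);O=np.array([494.6,-166.2,0])
def box(p): return np.array([(p-O)@BX,(p-O)@BY,p[2]])
def world(b): return O+b[0]*BX+b[1]*BY+np.array([0,0,b[2]])
# target orientation: tool x down, tool y along +-BY
def info(goal=None,sgn=None):
    s=manip.get_state(); R=Ro.from_euler('xyz',s["ee_rot"]).as_matrix(); p=np.array(s["position"])
    sg=np.sign(R[:,1]@BY) if sgn is None else sgn
    x=np.array([0,0,-1.]);y=sg*BY;T=np.c_[x,y,np.cross(x,y)]
    rv=Ro.from_matrix(R.T@T).as_rotvec()
    print("t",round(s["clock"],2),"pos",p.round(1),"box",box(p).round(1),"F",np.round(s["wrist_force"],1),"gap",round(s["finger_gap"],1))
    print("R",R.round(2).tolist(),"rotvec share",(rv/2).round(3))
    if goal is not None: print("share to go (tool axes)",(R.T@(world(np.array(goal,float))-p)/120).round(3))
E
python3 - <<'E'
from h import *
c=read_camera("top")
info([-34,120,150])
print(cast(c,[[105,222],[131,120],[2,205]],0).round(), cast(c,[[48,185],[75,45],[105,222]],300).round())
print("case,cube, usb, cover",cast(c,[[343,140],[303,120],[152,253],[159,213]],20).round())
E
```

```text
t 0.3 pos [155.  605.2 198.9] box [-276.9  796.1  198.9] F [ 0.1 -0.   1. ] gap 85.4
R [[-0.0, 0.25, 0.97], [-0.0, 0.97, -0.25], [-1.0, -0.0, -0.0]] rotvec share [-0.165 -0.     0.   ]
share to go (tool axes) [ 0.41  -4.671  3.744]
[[501. 293.   0.]
 [748. 250.   0.]
 [535. 527.   0.]] [[536. 287. 300.]
 [779. 264. 300.]
 [478. 191. 300.]]
case,cube, usb, cover [[ 707. -255.   20.]
 [ 753. -161.   20.]
 [ 433.  176.   20.]
 [ 523.  166.   20.]]
```

{"name": "drive_tool", "arguments": {
  "increments": "0 -0.3 0.18 -0.02 0 0;0 -0.3 0.18 -0.02 0 0;0 -0.3 0.18 -0.02 0 0;0 -0.3 0.18 -0.02 0 0;0 -0.3 0.18 -0.02 0 0;0 -0.3 0.18 -0.02 0 0;0 -0.3 0.18 -0.02 0 0;0 -0.3 0.18 -0.02 0 0",
  "fingers": 0
}}

```text
clock: 1.3
position: [295.0, 300.3, 199.4]
ee_rot: [0.4, 1.57, 0.471]
wrist_force: [0.1, -0.2, 0.2]
finger_gap: -0.1
```

```bash
python3 -c "
from h import *
info([-34,120,130])"
```

```text
t 1.3 pos [295.  300.3 199.4] box [-161.7  480.9  199.4] F [ 0.1 -0.2  0.2] gap -0.1
R [[0.0, -0.07, 1.0], [0.0, 1.0, 0.07], [-1.0, 0.0, 0.0]] rotvec share [-0.005  0.    -0.   ]
share to go (tool axes) [ 0.579 -2.998  1.092]
```

{"name": "drive_tool", "arguments": {
  "increments": "0 -0.375 0.136 -0.005 0 0;0 -0.375 0.136 0 0 0;0 -0.375 0.136 0 0 0;0.1 -0.375 0.136 0 0 0;0.1 -0.375 0.136 0 0 0;0.12 -0.375 0.136 0 0 0;0.12 -0.375 0.136 0 0 0;0.13 -0.375 0.136 0 0 0"
}}

```text
clock: 2.3
position: [453.5, -49.1, 130.6]
ee_rot: [-0.322, 1.57, -0.244]
wrist_force: [-0.2, 0.6, 0.4]
finger_gap: -0.0
```

```bash
python3 -c "
from h import *
info([-34,120,90])
for n in('top','scene'):
    c=read_camera(n); cv2.imwrite(f'pics/{n}1.png',c['pixels'][:,:,::-1])"
```

```text
t 2.3 pos [453.5 -49.1 130.6] box [-31.6 120.  130.6] F [-0.2  0.6  0.4] gap -0.0
R [[0.0, -0.08, 1.0], [-0.0, 1.0, 0.08], [-1.0, -0.0, 0.0]] rotvec share [-0.001  0.001  0.   ]
share to go (tool axes) [ 0.338  0.    -0.02 ]
```

View pics/scene1.png

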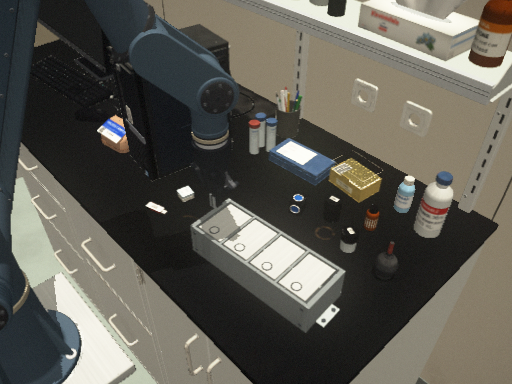

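View pics/top1.png

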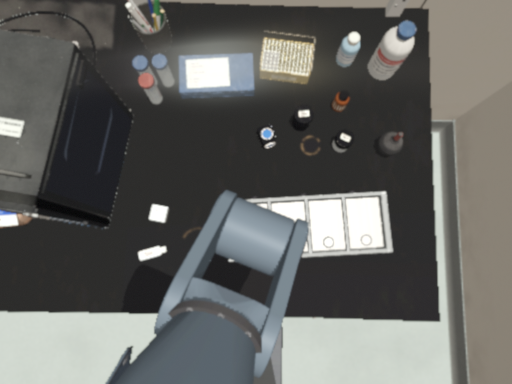

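The arm is over plate 1; the fingers are dark and show near (212,205) in the scene view. I'll descend to just above the mark.

{"name": "drive_tool", "arguments": {
  "increments": "0.13 0 -0.02 0 0 0;0.13 0 0 0 0 0;0.05 0 0 0 0 0;0 0 0 0 0 0"
}}

```text
clock: 2.9
position: [449.9, -47.1, 93.6]
ee_rot: [2.625, 1.57, 2.704]
wrist_force: [-0.2, 0.7, 0.0]
finger_gap: 0.1
```

```bash
python3 -c "
from h import *
info([-34,120,84])
c=read_camera('scene'); p=proj(c,[manip.get_state()['position']]); print(p)
I=cv2.resize(c['pixels'][170:300,160:290,::-1],None,fx=4.5,fy=4.5,interpolation=2); q=(p[0]-[160,170])*4.5; cv2.circle(I,tuple(int(v) for v in q),5,(0,0,255),1)
cv2.imwrite('pics/s2.png',I)"
```

```text
t 2.9 pos [449.9 -47.1  93.6] box [-35.  122.3  93.6] F [-0.2  0.7  0. ] gap 0.1
R [[-0.0, -0.08, 1.0], [0.0, 1.0, 0.08], [-1.0, 0.0, -0.0]] rotvec share [-0. -0. -0.]
share to go (tool axes) [ 0.08  -0.019  0.008]
[[213.38600782 226.4747605 ]]
```

View pics/s2.png

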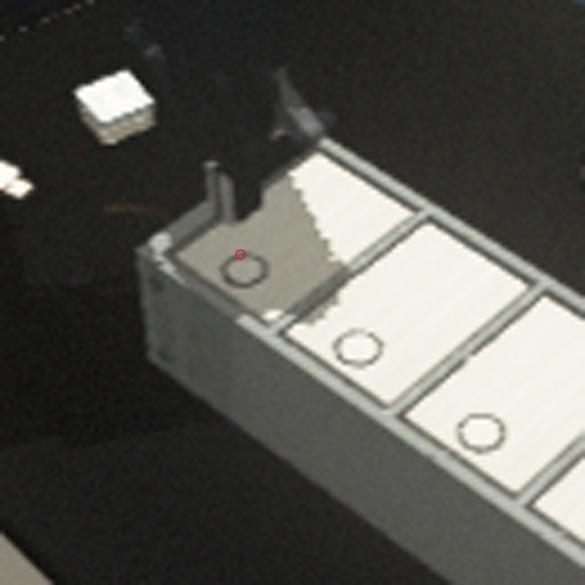

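```bash
python3 -c "
from h import *
c=read_camera('scene'); p=manip.get_state()['position']
I=cv2.resize(c['pixels'][150:260,170:270,::-1],None,fx=6,fy=5.4*6/5.4,interpolation=2)[:600]; I=(255*(I/255.)**.45).astype(np.uint8)
for dz in (0,20,40,73):
    q=(proj(c,[p+[0,0,dz]])[0]-[170,150])*6; cv2.circle(I,tuple(int(v) for v in q),4,(0,0,255),1)
cv2.imwrite('pics/s3.png',I)"
```

```text
(no output)
```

View pics/s3.png

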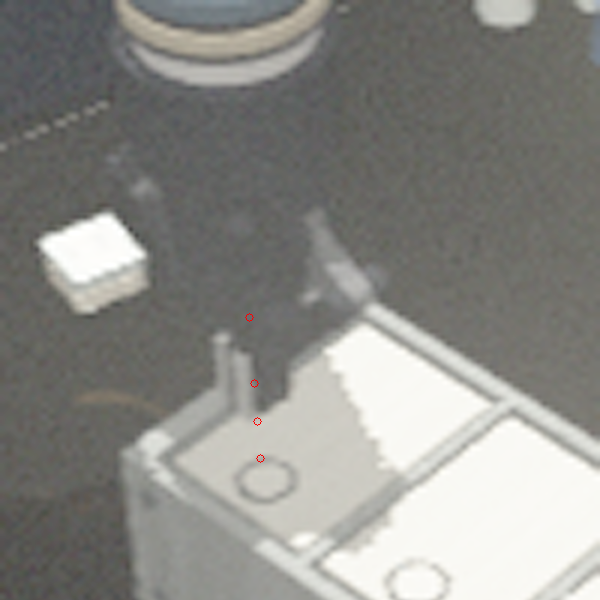

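The picture puts the visible fingertips about 20–25 mm above the reported TCP. I can't tell which is right, so I'll feel for the contact in small steps.

{"name": "drive_tool", "arguments": {
  "increments": "0.02 -0.019 0.008 0 0 0;0.02 0 0 0 0 0;0.015 0 0 0 0 0;0 0 0 0 0 0"
}}

```text
clock: 3.5
position: [451.1, -49.7, 86.8]
ee_rot: [2.762, 1.57, 2.842]
wrist_force: [-0.2, -0.1, -0.1]
finger_gap: 0.0
```

{"name": "drive_tool", "arguments": {
  "increments": "0.01 0 0 0 0 0;0 0 0 0 0 0"
}}

```text
clock: 3.75
position: [451.3, -49.7, 85.7]
ee_rot: [2.705, 1.571, 2.784]
wrist_force: [-0.2, 0.5, -0.5]
finger_gap: -0.2
```

{"name": "drive_tool", "arguments": {
  "increments": "0.01 0 0 0 0 0;0 0 0 0 0 0"
}}

```text
clock: 4.0
position: [451.3, -49.8, 84.5]
ee_rot: [2.704, 1.571, 2.783]
wrist_force: [0.4, 0.2, 0.0]
finger_gap: 0.1
```

{"name": "drive_tool", "arguments": {
  "increments": "0.008 0 0 0 0 0;0 0 0 0 0 0"
}}

```text
clock: 4.25
position: [451.3, -49.7, 83.6]
ee_rot: [2.808, 1.571, 2.887]
wrist_force: [0.3, -0.3, 0.9]
finger_gap: -0.1
```

{"name": "drive_tool", "arguments": {
  "increments": "0.008 0 0 0 0 0;0 0 0 0 0 0"
}}

```text
clock: 4.5
position: [451.3, -49.7, 82.6]
ee_rot: [2.846, 1.571, 2.925]
wrist_force: [-0.1, -0.3, -0.2]
finger_gap: -0.1
```

```bash
python3 -c "
from h import *
info([-34,120,84])
c=read_camera('scene'); p=manip.get_state()['position']
I=cv2.resize(c['pixels'][150:250,170:270,::-1],None,fx=6,fy=6,interpolation=2)[:600]; I=(255*(I/255.)**.45).astype(np.uint8)
for dz in (0,20,40,73):
    q=(proj(c,[p+[0,0,dz]])[0]-[170,150])*6; cv2.circle(I,tuple(int(v) for v in q),4,(0,0,255),1)
cv2.imwrite('pics/s4.png',I)"
```

```text
t 4.5 pos [451.3 -49.7  82.6] box [-33.9 119.5  82.6] F [-0.1 -0.3 -0.2] gap -0.1
R [[-0.0, -0.08, 1.0], [0.0, 1.0, 0.08], [-1.0, 0.0, -0.0]] rotvec share [-0. -0. -0.]
share to go (tool axes) [-0.011  0.004 -0.001]
```

View pics/s4.png

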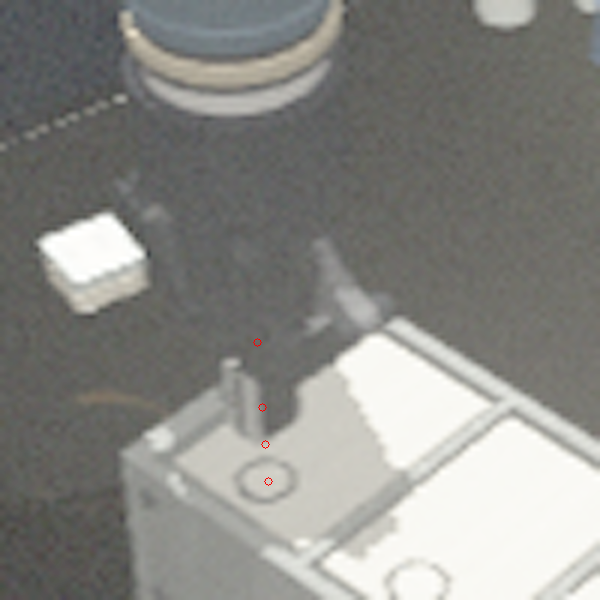

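No contact at 82.6. The picture fits: the tip shows about 23 mm above the reported TCP, so the real contact should come at about z = 60. I'll continue slowly while watching the force.

{"name": "drive_tool", "arguments": {
  "increments": "0.012 0 0 0 0 0;0.012 0 0 0 0 0;0.012 0 0 0 0 0;0 0 0 0 0 0"
}}

```text
clock: 5.05
position: [451.2, -49.7, 78.2]
ee_rot: [2.708, 1.57, 2.788]
wrist_force: [0.5, -0.6, 0.2]
finger_gap: -0.6
```

{"name": "drive_tool", "arguments": {
  "increments": "0.012 0 0 0 0 0;0.012 0 0 0 0 0;0.012 0 0 0 0 0;0 0 0 0 0 0"
}}

```text
clock: 5.55
position: [451.2, -49.7, 73.9]
ee_rot: [2.711, 1.57, 2.79]
wrist_force: [0.1, 0.6, 0.5]
finger_gap: 0.0
```

{"name": "drive_tool", "arguments": {
  "increments": "0.012 0 0 0 0 0;0.012 0 0 0 0 0;0.012 0 0 0 0 0;0 0 0 0 0 0"
}}

```text
clock: 6.05
position: [451.2, -49.7, 69.6]
ee_rot: [2.714, 1.571, 2.794]
wrist_force: [0.1, -0.1, -0.2]
finger_gap: 0.2
```

```bash
python3 -c "
from h import *
info([-34,120,84])
c=read_camera('scene'); p=manip.get_state()['position']
I=cv2.resize(c['pixels'][150:250,170:270,::-1],None,fx=6,fy=6,interpolation=2)[:600]; I=(255*(I/255.)**.45).astype(np.uint8)
for dz in (0,20,40,73):
    q=(proj(c,[p+[0,0,dz]])[0]-[170,150])*6; cv2.circle(I,tuple(int(v) for v in q),4,(0,0,255),1)
cv2.imwrite('pics/s5.png',I)"
```

```text
t 6.05 pos [451.2 -49.7  69.6] box [-33.9 119.6  69.6] F [ 0.1 -0.1 -0.2] gap 0.2
R [[-0.0, -0.08, 1.0], [0.0, 1.0, 0.08], [-1.0, 0.0, -0.0]] rotvec share [-0. -0. -0.]
share to go (tool axes) [-0.12   0.003 -0.001]
```

View pics/s5.png

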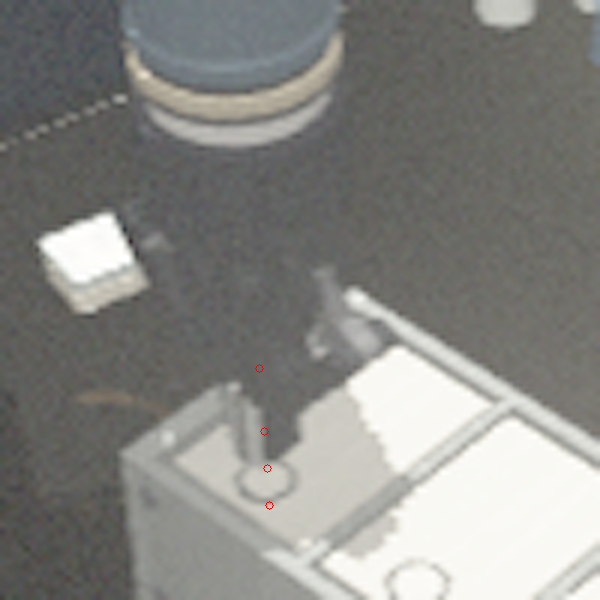

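{"name": "drive_tool", "arguments": {
  "increments": "0.012 0 0 0 0 0;0.012 0 0 0 0 0;0 0 0 0 0 0"
}}

```text
clock: 6.48
position: [451.2, -49.7, 66.7]
ee_rot: [2.712, 1.57, 2.791]
wrist_force: [-0.4, -0.3, 1.2]
finger_gap: -0.2
```

{"name": "drive_tool", "arguments": {
  "increments": "0.008 0 0 0 0 0;0 0 0 0 0 0"
}}

```text
clock: 6.72
position: [451.3, -49.7, 65.8]
ee_rot: [2.891, 1.571, 2.97]
wrist_force: [0.6, -0.2, -0.5]
finger_gap: 0.1
```

{"name": "drive_tool", "arguments": {
  "increments": "0.008 0 0 0 0 0;0 0 0 0 0 0"
}}

```text
clock: 6.98
position: [451.3, -49.7, 64.9]
ee_rot: [2.606, 1.571, 2.685]
wrist_force: [0.5, -0.6, 0.1]
finger_gap: 0.5
```

{"name": "drive_tool", "arguments": {
  "increments": "0.008 0 0 0 0 0;0 0 0 0 0 0"
}}

```text
clock: 7.22
position: [451.3, -49.8, 63.9]
ee_rot: [2.887, 1.571, 2.966]
wrist_force: [-0.1, 0.2, 0.3]
finger_gap: -0.1
```

{"name": "drive_tool", "arguments": {
  "increments": "0.008 0 0 0 0 0;0 0 0 0 0 0"
}}

```text
clock: 7.48
position: [451.3, -49.7, 62.9]
ee_rot: [2.701, 1.571, 2.78]
wrist_force: [-0.5, -0.1, -0.1]
finger_gap: -0.5
```

{"name": "drive_tool", "arguments": {
  "increments": "0.008 0 0 0 0 0;0 0 0 0 0 0"
}}

```text
clock: 7.72
position: [451.3, -49.7, 62.0]
ee_rot: [2.738, 1.571, 2.817]
wrist_force: [0.3, 0.8, 0.1]
finger_gap: 0.1
```

{"name": "drive_tool", "arguments": {
  "increments": "0.008 0 0 0 0 0;0 0 0 0 0 0"
}}

```text
clock: 7.98
position: [451.3, -49.8, 61.0]
ee_rot: [2.804, 1.571, 2.883]
wrist_force: [-0.1, -0.2, 0.1]
finger_gap: -0.1
```

{"name": "drive_tool", "arguments": {
  "increments": "0.008 0 0 0 0 0;0 0 0 0 0 0"
}}

```text
clock: 8.22
position: [451.3, -49.8, 60.1]
ee_rot: [2.929, 1.571, 3.009]
wrist_force: [0.2, -0.5, 0.3]
finger_gap: -0.2
```

```bash
python3 -c "
from h import *
info([-34,120,84])
c=read_camera('scene'); p=manip.get_state()['position']
I=cv2.resize(c['pixels'][150:250,170:270,::-1],None,fx=6,fy=6,interpolation=2)[:600]; I=(255*(I/255.)**.45).astype(np.uint8)
cv2.imwrite('pics/s6.png',I)"
```

```text
t 8.22 pos [451.3 -49.8  60.1] box [-33.9 119.5  60.1] F [ 0.2 -0.5  0.3] gap -0.2
R [[-0.0, -0.08, 1.0], [0.0, 1.0, 0.08], [-1.0, 0.0, -0.0]] rotvec share [-0. -0. -0.]
share to go (tool axes) [-0.199  0.004 -0.001]
```

View pics/s6.png

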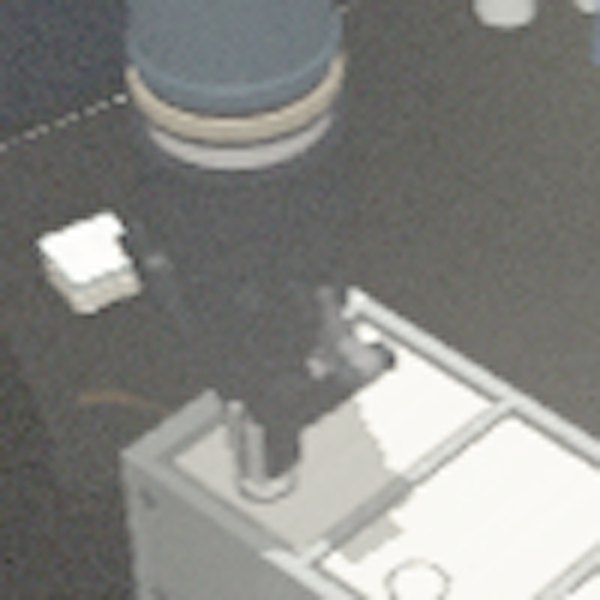

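{"name": "drive_tool", "arguments": {
  "increments": "0.008 0 0 0 0 0;0 0 0 0 0 0"
}}

```text
clock: 8.52
position: [451.3, -49.7, 59.1]
ee_rot: [2.926, 1.571, 3.005]
wrist_force: [0.9, 0.2, 0.8]
finger_gap: -0.1
```

{"name": "drive_tool", "arguments": {
  "increments": "0.008 0 0 0 0 0;0 0 0 0 0 0"
}}

```text
clock: 8.78
position: [451.2, -49.7, 58.1]
ee_rot: [2.758, 1.571, 2.837]
wrist_force: [-0.9, 0.4, 0.0]
finger_gap: 0.0
```

{"name": "drive_tool", "arguments": {
  "increments": "0.008 0 0 0 0 0;0 0 0 0 0 0"
}}

```text
clock: 9.02
position: [451.3, -49.7, 57.2]
ee_rot: [2.757, 1.571, 2.836]
wrist_force: [0.8, 0.5, -0.5]
finger_gap: 0.2
```

```bash
cat >> h.py <<'E'
def crop(name,x0,y0,w,h,f,out,gam=.45):
    c=read_camera(name)
    I=cv2.resize(c['pixels'][y0:y0+h,x0:x0+w,::-1],None,fx=f,fy=f,interpolation=2); I=(255*(I/255.)**gam).astype(np.uint8)
    cv2.imwrite(f'pics/{out}.png',I)
E
python3 -c "
from h import *
crop('scene',190,195,75,60,8,'s7')"
```

```text
(no output)
```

View pics/s7.png

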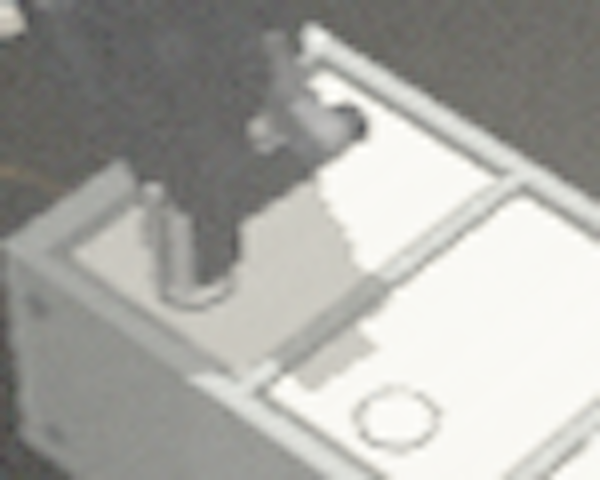

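Not touching yet; a sliver of the mark is still visible below the tip. I'll continue.

{"name": "drive_tool", "arguments": {
  "increments": "0.008 0 0 0 0 0;0 0 0 0 0 0"
}}

```text
clock: 9.32
position: [451.3, -49.7, 56.2]
ee_rot: [2.703, 1.571, 2.782]
wrist_force: [0.5, -0.4, 0.1]
finger_gap: 0.1
```

{"name": "drive_tool", "arguments": {
  "increments": "0.008 0 0 0 0 0;0 0 0 0 0 0"
}}

```text
clock: 9.57
position: [451.3, -49.7, 55.3]
ee_rot: [2.84, 1.571, 2.919]
wrist_force: [-0.3, 0.3, -0.3]
finger_gap: 0.1
```

{"name": "drive_tool", "arguments": {
  "increments": "0.008 0 0 0 0 0;0 0 0 0 0 0"
}}

```text
clock: 9.82
position: [451.3, -49.7, 54.3]
ee_rot: [2.656, 1.571, 2.735]
wrist_force: [-1.1, 0.7, 0.2]
finger_gap: 0.1
```

```bash
python3 -c "
from h import *
crop('scene',190,195,75,60,8,'s8')
print(manip.get_state()['joint_torque'].round(2))"
```

```text
[ -0.   -35.04  -7.04  -0.    -0.     0.  ]
```

View pics/s8.png

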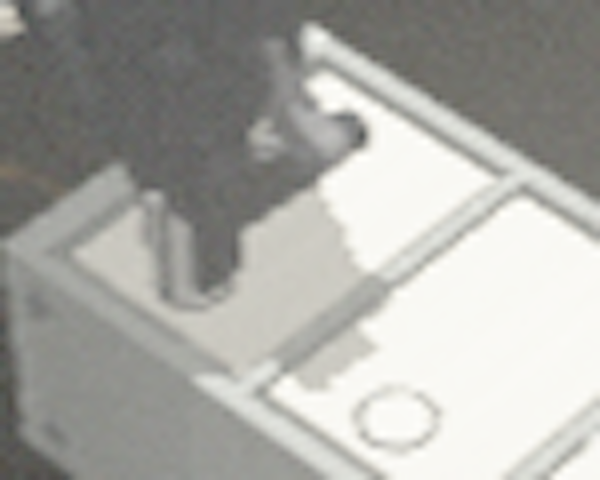

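{"name": "drive_tool", "arguments": {
  "increments": "0.008 0 0 0 0 0;0 0 0 0 0 0"
}}

```text
clock: 10.12
position: [451.3, -49.7, 53.3]
ee_rot: [2.723, 1.571, 2.802]
wrist_force: [0.6, -0.6, 0.3]
finger_gap: 0.3
```

{"name": "drive_tool", "arguments": {
  "increments": "0.008 0 0 0 0 0;0 0 0 0 0 0"
}}

```text
clock: 10.38
position: [451.3, -49.7, 52.4]
ee_rot: [2.739, 1.571, 2.818]
wrist_force: [0.0, 0.4, -0.1]
finger_gap: -0.0
```

{"name": "drive_tool", "arguments": {
  "increments": "0.008 0 0 0 0 0;0 0 0 0 0 0"
}}

```text
clock: 10.62
position: [451.3, -49.8, 51.5]
ee_rot: [-0.736, 1.571, -0.657]
wrist_force: [0.7, 0.2, 0.4]
finger_gap: 0.2
```

```bash
python3 -c "
from h import *
crop('scene',190,195,75,60,8,'s9',.6)"
```

```text
(no output)
```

View pics/s9.png

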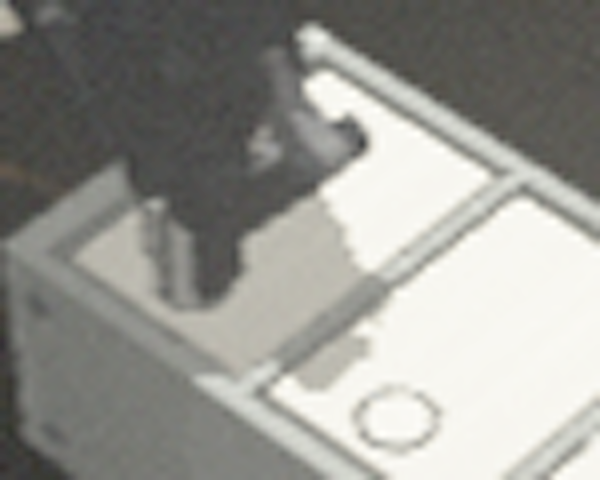

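{"name": "drive_tool", "arguments": {
  "increments": "0.006 0 0 0 0 0;0 0 0 0 0 0"
}}

```text
clock: 10.92
position: [451.3, -49.8, 50.8]
ee_rot: [-1.119, 1.571, -1.04]
wrist_force: [0.2, -0.4, 2.2]
finger_gap: 0.2
```

{"name": "drive_tool", "arguments": {
  "increments": "0.006 0 0 0 0 0;0 0 0 0 0 0"
}}

```text
clock: 11.18
position: [451.3, -49.8, 50.0]
ee_rot: [3.014, 1.571, 3.093]
wrist_force: [-0.5, 0.1, 2.8]
finger_gap: 0.1
```

{"name": "drive_tool", "arguments": {
  "increments": "0.006 0 0 0 0 0;0 0 0 0 0 0"
}}

```text
clock: 11.42
position: [451.3, -49.8, 49.3]
ee_rot: [-3.092, 1.571, -3.013]
wrist_force: [-1.0, -1.2, 2.6]
finger_gap: 0.1
```

{"name": "drive_tool", "arguments": {
  "increments": "0.006 0 0 0 0 0;0 0 0 0 0 0"
}}

```text
clock: 11.68
position: [451.3, -49.7, 48.5]
ee_rot: [2.771, 1.571, 2.851]
wrist_force: [-0.8, -0.8, 1.1]
finger_gap: -0.1
```

{"name": "drive_tool", "arguments": {
  "increments": "0.006 0 0 0 0 0;0 0 0 0 0 0"
}}

```text
clock: 11.92
position: [451.3, -49.8, 47.8]
ee_rot: [2.62, 1.571, 2.699]
wrist_force: [-0.1, -0.3, 1.3]
finger_gap: -0.4
```

{"name": "drive_tool", "arguments": {
  "increments": "0.008 0 0 0 0 0;0.008 0 0 0 0 0;0 0 0 0 0 0"
}}

```text
clock: 12.3
position: [451.4, -49.7, 45.9]
ee_rot: [-0.029, 1.571, 0.05]
wrist_force: [-0.3, -0.9, 1.4]
finger_gap: -0.2
```

```bash
python3 -c "
from h import *
crop('scene',190,195,75,60,8,'s10',.6)"
```

```text
(no output)
```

View pics/s10.png

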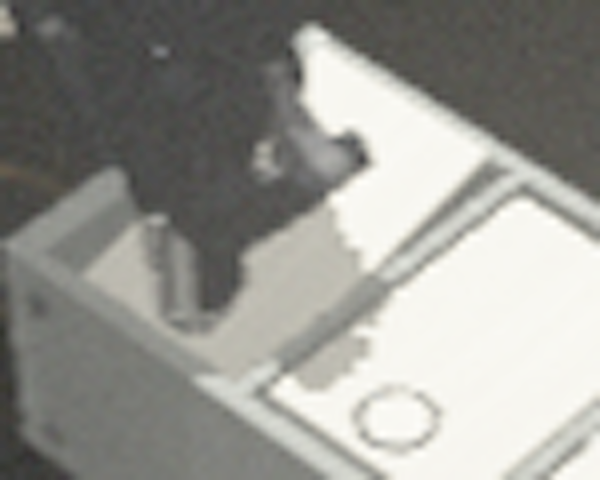

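Plate 1 rocks. It has sunk more than 5 mm under about 1–3 N, and its far edge now shows above the rim at about (490,160) in the crop. Contact came at TCP z ≈ 51, so the real tip is about 33 mm above the reported TCP. I'll press on to get more tilt.

{"name": "drive_tool", "arguments": {
  "increments": "0.015 0 0 0 0 0;0.015 0 0 0 0 0;0.015 0 0 0 0 0;0.015 0 0 0 0 0;0 0 0 0 0 0"
}}

```text
clock: 12.98
position: [450.8, -49.6, 38.4]
ee_rot: [2.789, 1.569, 2.868]
wrist_force: [1.3, 0.0, 0.4]
finger_gap: 0.1
```

```bash
python3 -c "
from h import *
crop('scene',190,185,80,65,7.5,'s11',.6)"
```

```text
(no output)
```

View pics/s11.png

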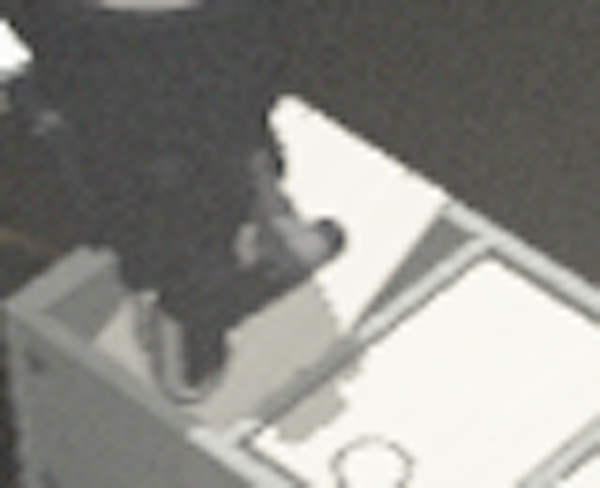

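{"name": "drive_tool", "arguments": {
  "increments": "0.015 0 0 0 0 0;0.015 0 0 0 0 0;0.015 0 0 0 0 0;0 0 0 0 0 0"
}}

```text
clock: 13.52
position: [451.0, -49.7, 33.1]
ee_rot: [2.855, 1.57, 2.934]
wrist_force: [0.9, 0.7, -0.2]
finger_gap: 0.4
```

```bash
python3 -c "
from h import *
info([-34,120,120])
crop('scene',190,185,80,65,7.5,'s12',.6)"
```

```text
t 13.53 pos [451.  -49.7  33.1] box [-34.1 119.6  33.1] F [ 0.9  0.7 -0.2] gap 0.4
R [[-0.0, -0.08, 1.0], [0.0, 1.0, 0.08], [-1.0, 0.0, -0.0]] rotvec share [-0. -0. -0.]
share to go (tool axes) [-0.724  0.004  0.   ]
```

View pics/s12.png

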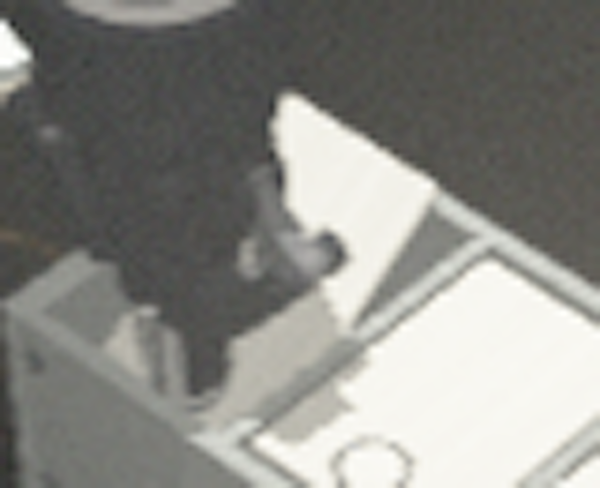

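{"name": "drive_tool", "arguments": {
  "increments": "-0.1 0 0 0 0 0;-0.15 0 0 0 0 0;-0.25 0 0 0 0 0;-0.25 0 0 0 0 0;0 0 0 0 0 0"
}}

```text
clock: 14.2
position: [452.9, -50.3, 125.8]
ee_rot: [-0.438, 1.565, -0.359]
wrist_force: [0.3, 0.1, -1.4]
finger_gap: 0.3
```

{"name": "drive_tool", "arguments": {
  "increments": "0 0 0.25 0 0 0;0 0 0.25 0 0 0;0 0 0.25 0 0 0;0 0 0.25 0 0 0;0 0 0 0 0 0"
}}

```text
clock: 14.82
position: [572.4, -40.3, 122.5]
ee_rot: [-0.358, 1.57, -0.278]
wrist_force: [0.0, -0.1, 0.5]
finger_gap: -0.0
```

```bash
python3 -c "
from h import *
info([84,120,60])
crop('scene',170,130,120,110,5,'s13',.6)"
```

```text
t 14.82 pos [572.4 -40.3 122.5] box [ 87.6 119.3 122.5] F [ 0.  -0.1  0.5] gap -0.0
R [[0.0, -0.08, 1.0], [-0.0, 1.0, 0.08], [-1.0, -0.0, 0.0]] rotvec share [-0.  0.  0.]
share to go (tool axes) [ 0.521  0.006 -0.03 ]
```

View pics/s13.png

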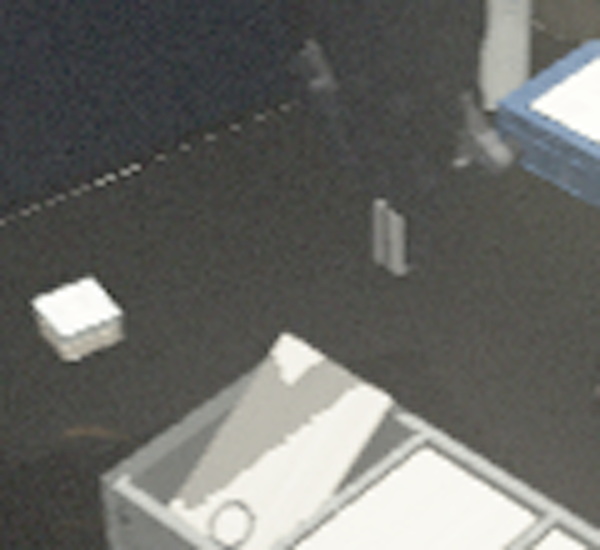

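Plate 1 stays tilted, with its far edge at about (285,335)–(390,395) in the crop. The fingers are behind and above it, and about 40 mm of finger shows below the gripper's body. I'll lower them behind the raised edge.

{"name": "drive_tool", "arguments": {
  "increments": "0.15 0 -0.03 0 0 0;0.2 0 0 0 0 0;0.15 0 0 0 0 0;0 0 0 0 0 0;0 0 0 0 0 0"
}}

```text
clock: 15.5
position: [566.8, -40.6, 63.7]
ee_rot: [2.924, 1.57, 3.003]
wrist_force: [0.5, -0.2, 0.8]
finger_gap: 0.1
```

```bash
python3 -c "
from h import *
info([50,120,60])
crop('scene',170,130,120,110,5,'s14',.6)"
```

```text
t 15.5 pos [566.8 -40.6  63.7] box [ 82.  119.5  63.7] F [ 0.5 -0.2  0.8] gap 0.1
R [[-0.0, -0.08, 1.0], [0.0, 1.0, 0.08], [-1.0, 0.0, -0.0]] rotvec share [-0. -0. -0.]
share to go (tool axes) [ 0.031  0.004 -0.266]
```

View pics/s14.png

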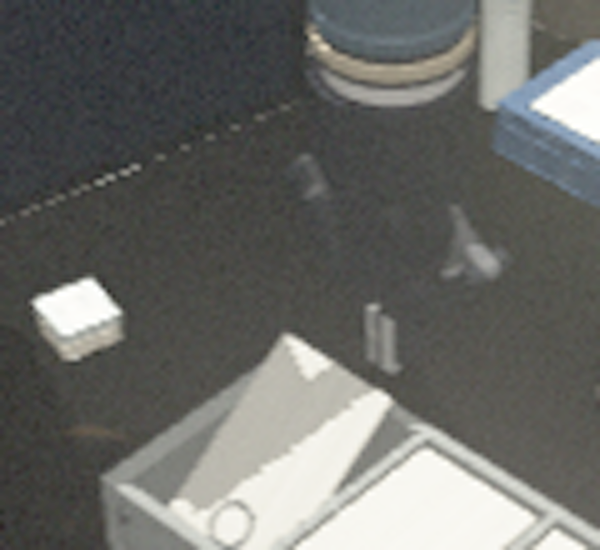

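{"name": "drive_tool", "arguments": {
  "increments": "0 0 -0.04 0 0 0;0 0 -0.04 0 0 0;0 0 -0.04 0 0 0;0 0 -0.04 0 0 0;0 0 0 0 0 0"
}}

```text
clock: 16.18
position: [547.6, -42.0, 63.4]
ee_rot: [2.796, 1.57, 2.875]
wrist_force: [-0.1, 0.9, 0.4]
finger_gap: 0.1
```

{"name": "drive_tool", "arguments": {
  "increments": "0 0 -0.03 0 0 0;0 0 -0.03 0 0 0;0 0 0 0 0 0"
}}

```text
clock: 16.55
position: [543.3, -42.8, 64.2]
ee_rot: [-0.164, 1.566, -0.086]
wrist_force: [4.6, 2.2, 2.1]
finger_gap: 0.1
```

```bash
python3 -c "
from h import *
info([50,120,60])
crop('scene',170,130,120,110,5,'s15',.6)"
```

```text
t 16.55 pos [543.3 -42.8  64.2] box [ 58.4 119.1  64.2] F [4.6 2.2 2.1] gap 0.1
R [[0.01, -0.08, 1.0], [-0.0, 1.0, 0.08], [-1.0, -0.0, 0.01]] rotvec share [-0.001  0.003  0.   ]
share to go (tool axes) [ 0.034  0.007 -0.07 ]
```

View pics/s15.png

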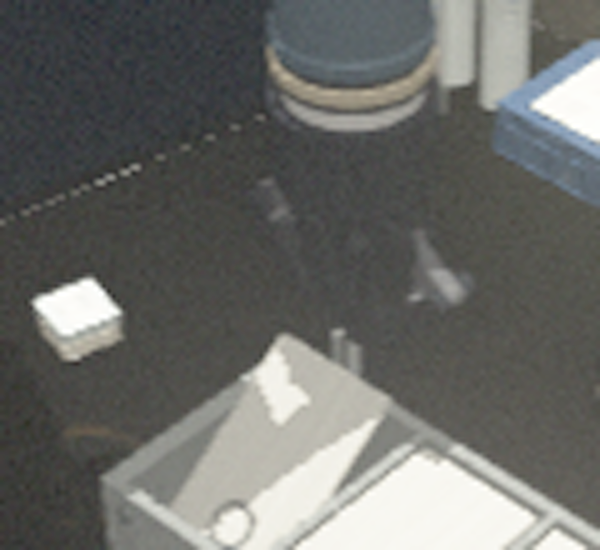

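{"name": "drive_tool", "arguments": {
  "increments": "-0.02 0 -0.02 0 0 0;-0.02 0 -0.02 0 0 0;-0.02 0 -0.02 0 0 0;0 0 0 0 0 0"
}}

```text
clock: 17.1
position: [536.7, -43.5, 71.9]
ee_rot: [-0.231, 1.564, -0.152]
wrist_force: [5.6, 2.2, 3.0]
finger_gap: 0.1
```

{"name": "drive_tool", "arguments": {
  "increments": "-0.02 0 -0.02 0 0 0;-0.02 0 -0.02 0 0 0;-0.02 0 -0.02 0 0 0;0 0 0 0 0 0"
}}

```text
clock: 17.6
position: [526.1, -44.0, 77.8]
ee_rot: [-2.858, 1.57, -2.778]
wrist_force: [2.2, -0.5, 2.4]
finger_gap: -0.1
```

```bash
python3 -c "
from h import *
info([15,120,82])
crop('scene',170,130,120,110,5,'s16',.6)"
```

```text
t 17.6 pos [526.1 -44.   77.8] box [ 41.2 119.3  77.8] F [ 2.2 -0.5  2.4] gap -0.1
R [[-0.0, -0.08, 1.0], [-0.0, 1.0, 0.08], [-1.0, -0.0, -0.0]] rotvec share [-0. -0.  0.]
share to go (tool axes) [-0.034  0.006 -0.218]
```

View pics/s16.png

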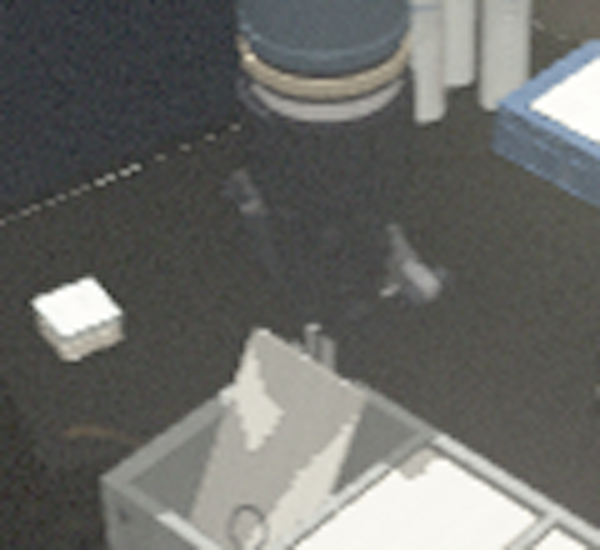

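{"name": "drive_tool", "arguments": {
  "increments": "-0.01 0 -0.025 0 0 0;-0.01 0 -0.025 0 0 0;-0.01 0 -0.025 0 0 0;-0.01 0 -0.025 0 0 0;0 0 0 0 0 0"
}}

```text
clock: 18.27
position: [513.4, -44.4, 82.3]
ee_rot: [2.783, 1.568, 2.862]
wrist_force: [-0.3, 0.0, 0.4]
finger_gap: -0.1
```

{"name": "drive_tool", "arguments": {
  "increments": "-0.01 0 -0.025 0 0 0;0 0 -0.025 0 0 0;0 0 0 0 0 0"
}}

```text
clock: 18.65
position: [508.2, -45.1, 83.8]
ee_rot: [2.829, 1.57, 2.909]
wrist_force: [-0.0, -0.6, 0.4]
finger_gap: -0.1
```

```bash
python3 -c "
from h import *
info([15,120,82])
crop('scene',170,130,120,110,5,'s17',.6)"
```

```text
t 18.65 pos [508.2 -45.1  83.8] box [ 23.3 119.7  83.8] F [-0.  -0.6  0.4] gap -0.1
R [[-0.0, -0.08, 1.0], [0.0, 1.0, 0.08], [-1.0, 0.0, -0.0]] rotvec share [-0. -0. -0.]
share to go (tool axes) [ 0.015  0.003 -0.069]
```

View pics/s17.png

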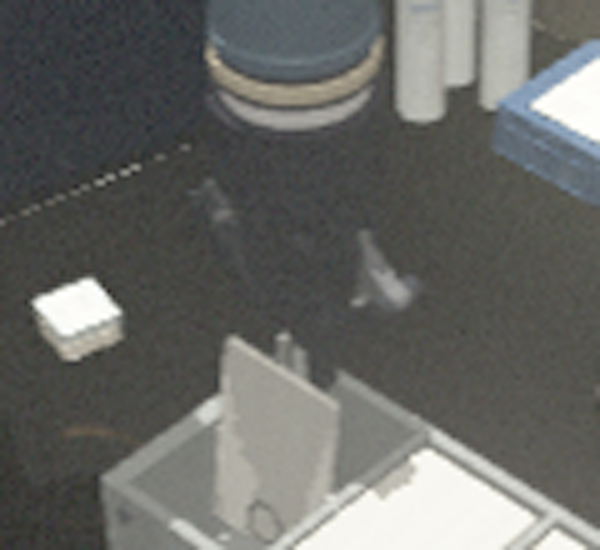

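{"name": "drive_tool", "arguments": {
  "increments": "0 0 -0.025 0 0 0;0 0 -0.025 0 0 0;0 0 -0.015 0 0 0;0 0 0 0 0 0"
}}

```text
clock: 19.2
position: [500.6, -45.9, 83.7]
ee_rot: [3.048, 1.57, 3.127]
wrist_force: [0.6, -0.3, -0.5]
finger_gap: 0.1
```

```bash
python3 -c "
from h import *
info([15,120,82])
c=read_camera('scene')
# far edge end corners predicted for th
import math
for th in (1.35,1.45,1.55,1.65): print(th,[((proj(c,[world(np.array([56*math.cos(th),y,81.5+56*math.sin(th)]))])[0]-[170,130])*5).round().tolist() for y in (155,85)])
crop('scene',170,130,120,110,5,'s18',.6)"
```

```text
t 19.2 pos [500.6 -45.9  83.7] box [ 15.6 119.5  83.7] F [ 0.6 -0.3 -0.5] gap 0.1
R [[-0.0, -0.08, 1.0], [0.0, 1.0, 0.08], [-1.0, 0.0, -0.0]] rotvec share [-0. -0. -0.]
share to go (tool axes) [ 0.014  0.004 -0.005]
1.35 [[236.0, 331.0], [344.0, 401.0]]
1.45 [[227.0, 336.0], [336.0, 406.0]]
1.55 [[218.0, 341.0], [327.0, 412.0]]
1.65 [[209.0, 347.0], [319.0, 418.0]]
```

View pics/s18.png

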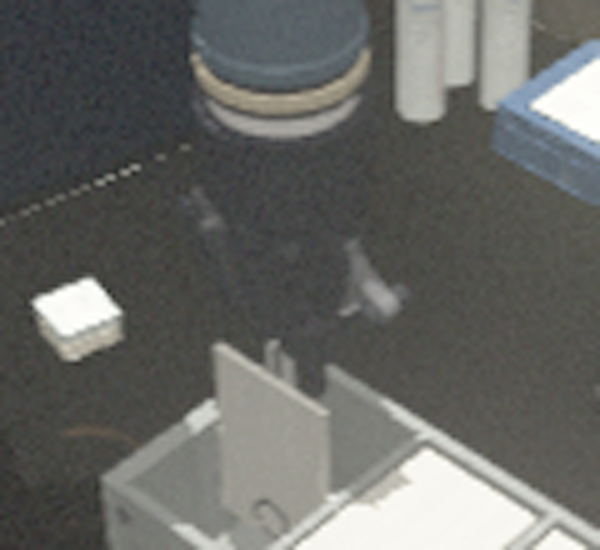

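The plate's top edge is at (215,343)–(327,410), which matches the prediction for a tilt of about 1.55. I'll back away and then lift.

{"name": "drive_tool", "arguments": {
  "increments": "0 0 0.03 0 0 0;0 0 0.1 0 0 0;0 0 0.2 0 0 0;0 0 0.2 0 0 0;-0.2 0 0.1 0 0 0;-0.4 0 0 0 0 0;-0.4 0 0 0 0 0;0 0 0 0 0 0"
}}

```text
clock: 20.3
position: [580.2, -40.4, 208.2]
ee_rot: [-0.336, 1.561, -0.256]
wrist_force: [-0.0, 0.1, -0.6]
finger_gap: 0.1
```

```bash
python3 -c "
from h import *
info()
crop('scene',100,100,260,220,2.5,'s19',.8)
crop('top',100,80,320,200,2.4,'t19',.8)
crop('scene',170,130,120,110,5,'s20',.6)"
```

```text
t 20.3 pos [580.2 -40.4 208.2] box [ 95.4 118.5 208.2] F [-0.   0.1 -0.6] gap 0.1
R [[0.01, -0.08, 1.0], [-0.0, 1.0, 0.08], [-1.0, -0.0, 0.01]] rotvec share [-0.     0.005  0.002]
```

View pics/s19.png

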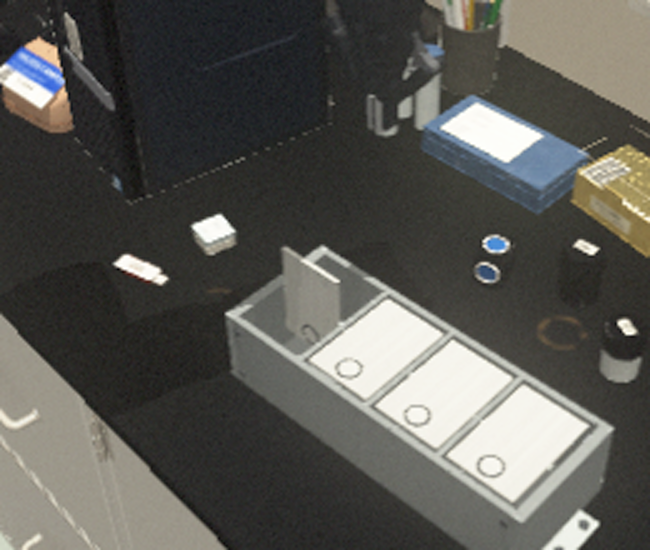

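View pics/t19.png

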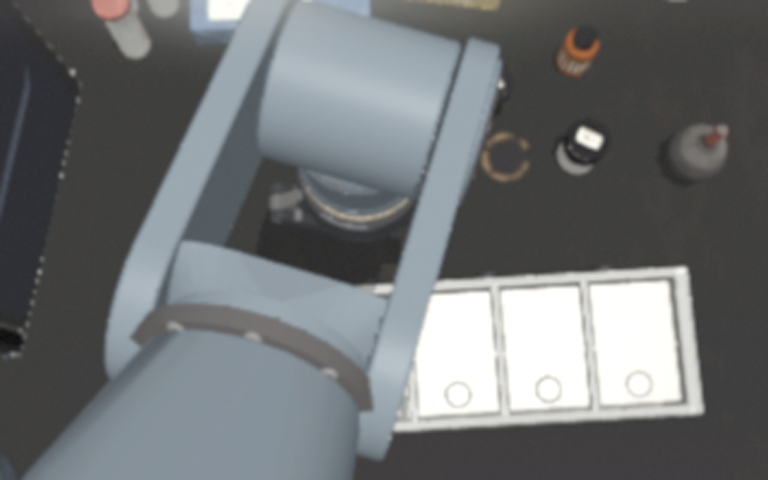

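View pics/s20.png

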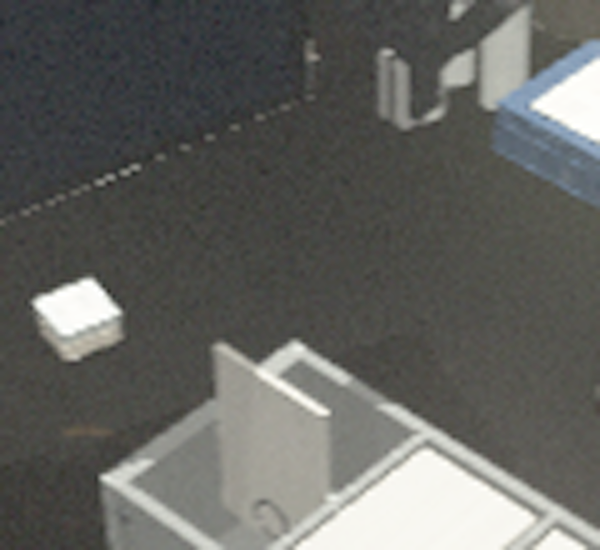

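Plate 1 stands upright by itself (crop (215,343)–(327,412)) and the arm is clear of it. Plates 2–4 are flush and the small things are where they were.

{"name": "drive_tool", "arguments": {
  "increments": "0 0 0 0 0 0;0 0 0 0 0 0;0 0 0 0 0 0"
}}

```text
clock: 20.82
position: [576.0, -39.8, 203.0]
ee_rot: [2.812, 1.569, 2.891]
wrist_force: [0.9, 0.6, -0.8]
finger_gap: 0.5
```

```bash
python3 -c "
from h import *
info(); print(manip.job_done())"
```

```text
t 20.82 pos [576.  -39.8 203. ] box [ 91.3 119.5 203. ] F [ 0.9  0.6 -0.8] gap 0.5
R [[-0.0, -0.08, 1.0], [0.0, 1.0, 0.08], [-1.0, 0.0, -0.0]] rotvec share [-0.    -0.001 -0.   ]
the job is handed in; nothing more can be done
None
```

Plate 1 was the free one: it rocked on the first press, under about 1–3 N, so I never touched plates 2–4. I pressed its near end down about 18 mm, then pushed the raised far edge towards the robot with the shut fingers, using about 6 N at most. I backed off, lifted clear and handed the job in at 20.8 s.

**Last checks:** In the scene view plate 1 stands by itself at a tilt of about 1.55 rad. Plates 2–4 look flush, and the small things I could see look unmoved. The arm was clear of everything, with no contact force.

**What disagreed:** The reported tool height did not match what the fingers touched. Contact with the plate came at TCP z ≈ 51 mm instead of 84 mm, so the real fingertips sit about 33 mm above the reported TCP. The pictures agreed with this, and I worked from the contact height. In the last top view the arm hid plate 1, the USB stick, the coverslips and most of the filter cube, so those rest on the scene view alone.

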